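Pack a sample bottle into a transport canister

ROBOT

A 6-joint arm with a two-finger parallel gripper is mounted at the origin on a cart in front of the work surface, level with it; the furniture and walls round the work are solid. World frame = base frame: x ahead of the robot, y to its left, z up, the work surface at z = 0. Lengths are in m, angles in degrees, forces in N, time in s.
With the tool pointing down it reaches from about 0.4 to 0.825 m from the base axis. Payload 7 kg.
Tool frame: the origin (TCP) lies at the very end of the fingers, on their centre line; the grasp point (between the pads) lies 19 mm behind it (ctrl.grip_point_offset is the distance from the TCP to the grasp point, in m); x points along the fingers, z is the direction in which the jaws open and shut, and the axes are right-handed (so a half turn about x gives the same grasp; the last joint's range is limited). The gripper opens to 88 mm and grips with 3 to 60 N. Pads are 19 mm wide; open, the fingers measure 130 mm over their backs; the gripper's body (78 mm by 193 mm) begins 47 mm behind the grasp point.
Start: joints at [-49.612, 20.546, 0.682, 0, -70.136, -16.507], TCP at [0.273, -0.617, 0.227] pointing down, gripper open.
Joint ranges: [-176.03, 176.03], [-82.01, 121.73], [-58.28, 71.71], [-173.87, 95.51], [-174.79, -0.11], [-173.66, 173.66]. Speed limits (degrees/s): [136.94, 136.94, 172.46, 180, 180, 180].

INTERFACE

Orientations are given as [roll, pitch, yaw] about the fixed x, y, z axes, in that order (R = Rz(yaw) Ry(pitch) Rx(roll)).
In Python, from plant import get_obs, snapshot, calibration, close_job, ctrl gives the robot as it stands.
- The arm moves only by the tool move_arm, never from a script. Its argument "commands" is a list that holds one entry, the list of rows, each a list of 4 numbers: the shift along the tool's x, y, z in cm, then the turn about the tool's x in rad. In form: [[[dx, dy, dz, spin], ...]]. A call has 1 to 8 rows; each row shifts and turns the commanded pose from where the row before left it, along the tool's axes as they then stand; what a row does not reach is not made up. A row lasts 1/10 s, in which the tool goes at most 50 mm and 8.59 degrees, less where a joint would pass 70% of its speed; a pose out of reach is approached as far as the arm can. A call with a gripper value outside its range is refused whole. "jaw" is the finger opening in cm, from 0 to 8.76, set as the call begins (left out, the last holds). The fingers move at their own pace and stop on an object; the grip force is fixed at half the most. Time passes only in rows, so rows that do not move let the fingers close. It gives the time, the measured TCP pose, the force and the opening at its end, in the units of the state.
- get_obs(): the state, without advancing time (a new reading comes with each control period).
- snapshot(name): name is "scene" or "top" or "wrist"; returns (picture, depth): 384x512x3 uint8, red, green, blue; 384x512 float32, m along the optical axis (not along the pixel's ray), 0 where there is no reading.
- calibration(name): a dict with "mtx" (3x3 intrinsics, pixels), "T" (4x4, takes a point from camera to world coordinates); the wrist camera has in their place "tool_from_camera" (4x4, takes a point from camera to tool coordinates, whose origin is the TCP and whose axes are the tool frame's). Camera axes: x right, y up, looking along -z (the intrinsics and any distortion apply to the point x, -y, -z); pixel columns grow to the right and rows downward; lengths in m; the calibration is good to about 2 mm. The wrist camera is an equidistant fisheye: a pixel r from the principal point sees the ray r / f radians off the axis. A picture is of the moment at which its call begins: read the wrist's pose just before it. calibration takes no time and is no camera call.
- close_job(): hands the job in, once; it reports no verdict.
The state is a dict: "clock": time; "joint_pos": joint angles; "qvel": joint speeds; "tau": joint torques, N m; "tool_pos": TCP position; "orientation": TCP orientation; "force": force on the tool from outside, world axes, zero at the start; "moment": the same for the moment, N m; "opening": finger opening in m.
Only numpy, scipy, OpenCV 4.12 (cv2) and the standard library are available. Lean on these libraries where they do the work, as an engineer would, in place of code of your own. Each camera call takes 0.05 s, during which the arm holds its last target. There are 200 camera calls.

TASK

Pack the small brown bottle for the courier: stand the open metal pot in the recess of the grey stand, seat the white collar in the pot with its narrow end down, stand the small bottle upright in the collar, and last put the metal cover over it all so that it rests on the pot's rim. Work in that order, let go of each piece before you fetch the next, and leave everything else, such as the taller brown bottle, where it stands.

Things in the scene. Friction and masses are not known exactly. Their poses are not given: they have to be found in the camera images.
- stand_recess (a point): Centre of the recess's floor in the fixed round grey stand (100 mm across, 16 mm high). The recess is 74 mm across, 10 mm deep; its floor is 6 mm above the worktop. z up. The worktop runs about 60 degrees to the right of straight ahead; along its far side stand a printer 140 mm and a microscope 330 mm high, so fingers closing along the worktop have most room.
- pot_centre (a point): Centre, half-way up, of the open round metal pot: 64 mm across, 44 mm high, standing upright, 180 g. The round hole in its top is 40 mm across and 22 mm deep. Its lower 10 mm go into the stand's recess, so grip it round the outside above that. z points up.
- collar_centre (a point): Centre, half-way up, of the white stepped collar: 46 mm high, standing on its narrow end, 80 g. Its lower 18 mm are a plug 36 mm across that goes into the pot's hole; the upper 28 mm are 50 mm across, and their shoulder comes to rest on the pot's rim. The hole in its top is 35 mm across and 24 mm deep. Grip it round the upper part, with the fingertips above the shoulder. z points up.
- bottle_centre (a point): Centre, half-way up, of the small brown bottle with a grey cap: 28 mm across, 58 mm high with cap (round body up to about 49 mm), 30 g. Its lower 24 mm go into the collar's hole, so grip it round the upper half of its body. z points up.
- cover_knob (a point): Centre of the black knob on the tall metal cover, a cap open at the bottom: 64 mm across, 72 mm high without the knob; inside 56 mm across and 68 mm high. The knob is 24 mm across, 24 mm high and stands on the middle of the top; this point lies 84 mm above the cover's lower edge. 120 g. It goes down over bottle and collar until its lower edge rests on the pot's rim. Lift it by the knob. z points up.
- tall_bottle_centre (a point): Centre, half-way up, of the taller brown bottle with a white cap, 36 mm across and 75 mm high, loose, standing among the other things; leave it alone.
Things that resemble listed ones, but are neither listed nor needed, are in the scene too. What is shaped like the part that bears bottle_centre but purple is not meant.

How it is judged (in metres and radians):
On the way, in this order (a step that is already met when the one before it is completed fails the run):
1. the pot stands in the stand's recess (horizontal distance between pot_centre and stand_recess below 0.01 m and z of pot_centre in the frame of stand_recess between 0.018 and 0.0255 m and angle between pot_centre's own z axis and vertical below 0.08 rad and contact force between the fingers and anything else below 0.3 N), for 0.2 s.
2. the collar is seated in the pot (all of step 1 and horizontal distance between collar_centre and pot_centre below 0.006 m and z of collar_centre in the frame of pot_centre between 0.023 and 0.0305 m and angle between collar_centre's own z axis and vertical below 0.08 rad), for 0.2 s.
3. the small bottle stands in the collar (all of step 2 and horizontal distance between bottle_centre and collar_centre below 0.007 m and z of bottle_centre in the frame of collar_centre between 0.024 and 0.0315 m and angle between bottle_centre's own z axis and vertical below 0.08 rad), for 0.2 s.
At the end, for the whole second after the job is handed in: Pot flat in the stand's recess (within 10 mm of its middle), collar seated in the pot (6 mm), small bottle standing on the floor of the collar's hole (7 mm), cover resting on the pot's rim (8 mm); heights within 3.5 mm, tilts under 0.08 rad; all let go (all of step 3 and horizontal distance between cover_knob and pot_centre below 0.008 m and z of cover_knob in the frame of pot_centre between 0.102 and 0.1095 m and angle between cover_knob's own z axis and vertical below 0.08 rad); the robot touches nothing.
It fails at once if the taller bottle is shifted by more than 25 mm or knocked over (distance of tall_bottle_centre from where it was at the start of the episode above 0.025 m or angle between tall_bottle_centre's own z axis and vertical above 0.6 rad).
It also fails if it takes over 122 s, if anything falls off the work surface, if the arm or the gripper's body presses on something with over 40 N, if the wrist force passes 120 N, or if a joint passes its speed limit or range.

## Working session

There is one attempt and no reset: what is moved stays moved. The work goes in short steps, Python scripts to look and compute and a tool call to move; the robot and the scene stay as the last step left them, time stands still between calls to the robot, and variables do not carry over. Pictures are saved under pics/ and viewed, about 12 in all and at most 16, crops included, and the job is handed in when it is done.

Besides the shell and the picture viewer there is one more tool, called by a JSON object that holds its "fn" and its "kwargs", one argument or row to a line. move_arm: Moves the arm, as the interface text tells. Its arguments: {"type":"object","properties":{"commands":{"type":"array"},"jaw":{"type":"number"}},"required":["commands"]}

```bash
mkdir -p pics; ls
cat > h.py <<'E'
import numpy as np, cv2
from scipy.spatial.transform import Rotation as R
from plant import get_obs, snapshot, calibration, close_job, ctrl
def toolT(o):
    T=np.eye(4);T[:3,:3]=R.from_euler('xyz',o['orientation'],degrees=True).as_matrix();T[:3,3]=o['tool_pos'];return T
def save(n,img): cv2.imwrite(f'pics/{n}.png',cv2.cvtColor(img,cv2.COLOR_RGB2BGR))
E
python3 - <<'E'
from h import *
o=get_obs();print(o)
for n in ['scene','top','wrist']:
    im,d=snapshot(n);c=calibration(n);print(n,c)
    save(n+'0',im);np.savez(f'{n}0.npz',im=im,d=d)
a=cv2.hconcat([cv2.imread('pics/scene0.png'),cv2.imread('pics/top0.png')])
cv2.imwrite('pics/both.png',cv2.resize(a,None,fx=.78,fy=.78))
E
```

```text
pics
{'clock': 0.0, 'joint_pos': array([-4.96125676e+01,  2.05898649e+01,  6.35029585e-01, -2.15172870e-02,
       -7.01338078e+01, -1.65086949e+01]), 'qvel': array([-0.0686528 ,  0.04106893,  0.05415513, -0.00966689,  0.04140183,
       -0.00079082]), 'tau': array([ 2.88853098e-04, -5.82727432e+01,  2.93063396e+01,  6.99750647e+00,
        7.05208411e-03, -1.69954874e-04]), 'tool_pos': array([ 0.27305885, -0.61678879,  0.22564554]), 'orientation': array([  3.65589416,  89.90907751, 117.5273039 ]), 'force': array([ 0.68234006, -0.50943836,  0.05309728]), 'moment': array([ 0.03500311, -0.04766288,  0.02216357]), 'opening': 0.08761059357946643}
scene {'mtx': array([[362.41941376,   0.        , 251.86090648],
       [  0.        , 362.41941376, 193.21450713],
       [  0.        ,   0.        ,   1.        ]]), 'T': array([[-9.01084351e-01,  2.64514551e-01, -3.43626315e-01,
         2.95343574e-01],
       [-4.33643309e-01, -5.50900201e-01,  7.13065529e-01,
         3.95806053e-01],
       [-6.87598195e-04,  7.91543442e-01,  6.11112515e-01,
         6.05706410e-01],
       [ 0.00000000e
[... 315 characters left out ...]
7611,  0.01515976, -0.00423699, -0.20738215],
       [-0.00298126,  0.08191667,  0.99663472,  1.33540523],
       [ 0.        ,  0.        ,  0.        ,  1.        ]])}
wrist {'mtx': array([[297.31863964,   0.        , 257.22939129],
       [  0.        , 297.31863964, 196.22363866],
       [  0.        ,   0.        ,   1.        ]]), 'tool_from_camera': array([[-3.10986048e-04,  3.04667029e-01, -9.52458873e-01,
        -1.57748325e-01],
       [ 5.60616283e-04,  9.52458822e-01,  3.04666830e-01,
         8.31037275e-02],
       [ 9.99999794e-01, -4.39216819e-04, -4.67002703e-04,
        -7.85601276e-04],
       [ 0.00000000e+00,  0.00000000e+00,  0.00000000e+00,
         1.00000000e+00]])}
```

View pics/scene0.png

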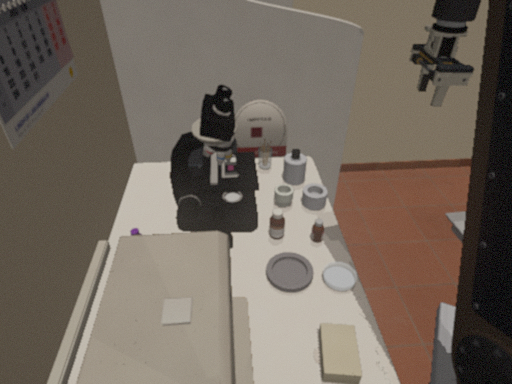

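View pics/top0.png

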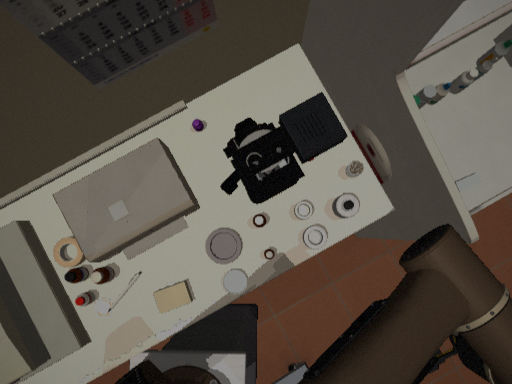

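Top view: stand at (224,246), tall bottle (260,220), small bottle (269,254), collar (303,210), pot (315,237) and cover (346,206). The scene view shows the same things at (290,271), (277,224), (318,231), (284,196), (315,197) and (294,168). The purple bottle is at (198,125) in the top view.

```bash
cat >> h.py <<'E'
def cloud(n,d,T=None):
    c=calibration(n);K=c['mtx'];v,u=np.mgrid[:d.shape[0],:d.shape[1]]
    x=(u-K[0,2])/K[0,0];y=(v-K[1,2])/K[1,1]
    if n=='wrist':
        r=np.hypot(x,y);k=np.tan(r)/np.maximum(r,1e-9);x,y=x*k,y*k;Tc=T@c['tool_from_camera']
    else: Tc=c['T']
    P=np.stack([x*d,-y*d,-d],-1)@Tc[:3,:3].T+Tc[:3,3]
    P[d<=0]=np.nan;return P
def ray(n,u,v,T=None):
    c=calibration(n);K=c['mtx'];x=(u-K[0,2])/K[0,0];y=(v-K[1,2])/K[1,1]
    if n=='wrist':
        r=np.hypot(x,y);k=np.tan(r)/max(r,1e-9);x,y=x*k,y*k;Tc=T@c['tool_from_camera']
    else: Tc=c['T']
    w=Tc[:3,:3]@[x,-y,-1];return Tc[:3,3],w/np.linalg.norm(w)
def plane(n,u,v,z,T=None):
    p,w=ray(n,u,v,T);return p+w*(z-p[2])/w[2]
def cross(a,b):
    (p,u),(q,w)=a,b
    s,t=np.linalg.lstsq(np.stack([u,-w],1),q-p,rcond=None)[0]
    return (p+s*u+q+t*w)/2,np.linalg.norm(p+s*u-q-t*w)
E
python3 - <<'E'
from h import *
top=np.load('top0.npz');sc=np.load('scene0.npz')
P=cloud('top',top['d']);Q=cloud('scene',sc['d'])
tb=P[255:270,290:330];print('table?',np.nanmedian(P[175:185,310:340,2]),np.nanmedian(Q[300:312,270:300,2]))
obj={'stand':(224,246,22,(290,271)),'dish':(235,281,14,(339,277)),'tall':(260,220,9,(277,224)),'small':(269,254,7,(318,231)),'collar':(303,210,12,(284,196)),'pot':(315,237,15,(315,197)),'cover':(346,206,15,(294,168))}
for k,(u,v,r,s) in obj.items():
    A=P[v-r:v+r+1,u-r:u+r+1].reshape(-1,3);A=A[np.isfinite(A[:,2])]
    z=np.percentile(A[:,2],97);t=A[A[:,2]>z-.008]
    c,rad=cv2.minEnclosingCircle(t[:,:2].astype(np.float32))
    g=ray('top',u,v);h=ray('scene',*s)
    # scene cloud near
    B=Q.reshape(-1,3);B=B[np.hypot(B[:,0]-c[0],B[:,1]-c[1])<rad+.02];B=B[B[:,2]>.012]
    zs=np.percentile(B[:,2],97) if len(B) else 0
    tb=B[B[:,2]>zs-.008] if len(B) else np.zeros((1,3))
    c2,r2=cv2.minEnclosingCircle(tb[:,:2].astype(np.float32))
    print(k,'ztop',z.round(4),'c',np.round(c,4),'r',round(rad,4),'| scene z',zs.round(4),np.round(c2,4),round(r2,4),'n',len(t),len(tb),'reach',round(np.hypot(*c),3))
E
```

```text
table? -4.340045211614907e-05 -0.0012617010571061016
stand ztop 0.0194 c [ 0.4429 -0.0925] r 0.05 | scene z 0.0168 [ 0.4338 -0.0957] 0.0604 n 476 664 reach 0.452
dish ztop 0.02 c [ 0.3455 -0.1258] r 0.0347 | scene z 0.016 [ 0.3459 -0.1255] 0.0356 n 458 692 reach 0.368
tall ztop 0.0777 c [ 0.5135 -0.1899] r 0.0118 | scene z 0.0743 [ 0.5138 -0.1882] 0.0118 n 62 78 reach 0.547
small ztop 0.0613 c [ 0.4234 -0.219 ] r 0.009 | scene z 0.0577 [ 0.4255 -0.218 ] 0.0101 n 38 50 reach 0.477
collar ztop 0.0488 c [ 0.5437 -0.3102] r 0.025 | scene z 0.0459 [ 0.5456 -0.308 ] 0.0249 n 129 144 reach 0.626
pot ztop 0.0473 c [ 0.4708 -0.3425] r 0.0319 | scene z 0.0443 [ 0.4724 -0.3408] 0.0326 n 256 245 reach 0.582
cover ztop 0.0964 c [ 0.5568 -0.4247] r 0.012 | scene z 0.0944 [ 0.5586 -0.4228] 0.013 n 68 51 reach 0.7
```

```bash
cat >> h.py <<'E'
def go(x,y,z,jaw=None,o=None):
    """spin (rad) about tool x to bring jaw axis to azimuth jaw (deg, mod 180), then shift (cm) in the tool axes after the spin"""
    o=o or get_obs();T=toolT(o);Rm=T[:3,:3]
    az=np.degrees(np.arctan2(Rm[1,2],Rm[0,2]))
    s=0
    if jaw is not None:
        s=-((jaw-az+90)%180-90)  # tool x down: + spin lowers azimuth
        Rm=Rm@R.from_euler('x',s,degrees=True).as_matrix()
    d=Rm.T@(np.array([x,y,z])-T[:3,3])*100
    print('tcp',T[:3,3].round(4),'tilt',np.degrees(np.arccos(-T[2,0])).round(2),'jaw az',az.round(1),'tool y',T[:3,1].round(2),'q6',o['joint_pos'][5].round(1),'f',o['force'].round(1),'op',round(o['opening'],4),'t',round(o['clock'],2))
    print('spin rad',np.radians(s).round(3),'then shift cm',d.round(2))
E
python3 - <<'E'
from h import *
go(.4716,-.3417,.15,-85)
P=cloud('top',np.load('top0.npz')['d'])
# obstacles > 0.1 high near places
for n,c in {'stand':(.443,-.0925),'pot':(.4716,-.3417),'collar':(.5447,-.309),'cover':(.5575,-.424),'small':(.4245,-.2185)}.items():
    A=P.reshape(-1,3);A=A[np.isfinite(A[:,2])]
    D=A-np.r_[c,0];u=np.array([.5,-.866]);w=np.array([.866,.5])
    for h in (.05,.1,.2):
        m=(A[:,2]>h)&(np.hypot(D[:,0],D[:,1])>.04)&(A[:,2]<.5)&(A[:,0]+A[:,1]*.5>.15)
        E=D[m];a=E[:,:2]@u;b=E[:,:2]@w
        s=(abs(a)<.11)
        print(n,h,'far-side nearest across',b[s&(b>0)].min().round(3) if (s&(b>0)).any() else None,'near',b[s&(b<0)].max().round(3) if (s&(b<0)).any() else None)
E
```

```text
tcp [ 0.2731 -0.6169  0.2258] tilt 0.08 jaw az 113.9 tool y [-0.91 -0.4   0.  ] q6 -16.5 f [ 0.5 -0.2  0.1] op 0.0876 t 0.15
spin rad 0.329 then shift cm [  7.6  -22.18  25.67]
stand 0.05 far-side nearest across 0.002 near -0.0
stand 0.1 far-side nearest across 0.123 near None
stand 0.2 far-side nearest across 0.405 near None
pot 0.05 far-side nearest across 0.002 near None
pot 0.1 far-side nearest across 0.153 near None
pot 0.2 far-side nearest across 0.196 near None
collar 0.05 far-side nearest across 0.019 near -0.016
collar 0.1 far-side nearest across 0.073 near -0.044
collar 0.2 far-side nearest across 0.116 near None
cover 0.05 far-side nearest across 0.045 near -0.017
cover 0.1 far-side nearest across 0.12 near None
cover 0.2 far-side nearest across 0.167 near None
small 0.05 far-side nearest across 0.074 near -0.027
small 0.1 far-side nearest across 0.132 near None
small 0.2 far-side nearest across 0.175 near None
```

View pics/wrist0.png

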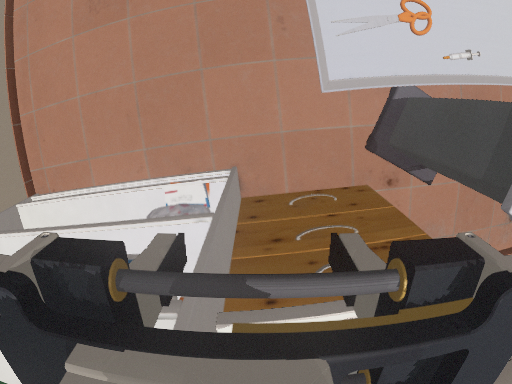

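{"fn": "move_arm", "kwargs": {
  "commands": [
    [[0,0,0,0.11],[0,0,0,0.11],[0,0,0,0.11],[0.5,-3,3.5,0],[0.5,-3,3.5,0],[0.5,-3,3.5,0],[0.5,-3,3.5,0],[0.5,-3,3.5,0]]
  ],
  "jaw": 8.76
}}

```text
clock: 0.95
tool_pos: [0.4082, -0.4282, 0.2012]
orientation: [35.1, 90.0, 130.0]
force: [1.2, 0.2, -0.1]
opening: 0.0877
```

{"fn": "move_arm", "kwargs": {
  "commands": [
    [[0.5,-3,3.5,0],[0.5,-3,3.5,0],[0,-1,1,0],[0,0,0,0],[0,0,0,0]]
  ]
}}

```text
clock: 1.45
tool_pos: [0.4702, -0.3441, 0.1915]
orientation: [83.3, 90.0, 178.3]
force: [-0.0, -0.2, -1.0]
opening: 0.0874
```

Run:
```python
from h import *
o=get_obs();im,d=snapshot('wrist');save('w1',im);np.savez('w1.npz',im=im,d=d,T=toolT(o))
go(.4716,-.3417,.018,None,o)
Q=cloud('wrist',d,toolT(o)).reshape(-1,3)
for k,c,z0,z1 in [('pot',(.4716,-.3417),.036,.055),('collar',(.5447,-.309),.038,.055),('small',(.4245,-.2185),.05,.065),('knob',(.5575,-.424),.085,.11),('stand',(.443,-.0925),.01,.03)]:
    B=Q[(np.hypot(Q[:,0]-c[0],Q[:,1]-c[1])<(.06 if k=='stand' else .04))&(Q[:,2]>z0)&(Q[:,2]<z1)]
    if len(B)<10: print(k,'few');continue
    cc,r=cv2.minEnclosingCircle(B[:,:2].astype(np.float32));print(k,np.round(cc,4),round(r,4),'z',np.percentile(B[:,2],[50,97]).round(4),len(B))
```

```text
tcp [ 0.4702 -0.3441  0.1915] tilt 0.02 jaw az 95.0 tool y [-1.   -0.09  0.  ] q6 -68.0 f [-0.  -0.2 -1. ] op 0.0874 t 1.45
spin rad 0.0 then shift cm [17.35 -0.16  0.23]
pot [ 0.4719 -0.3439] 0.0322 z [0.0435 0.0449] 1725
collar [ 0.5439 -0.3117] 0.0248 z [0.045  0.0467] 763
small [ 0.4238 -0.2212] 0.0096 z [0.0572 0.0585] 251
knob few
stand [ 0.4437 -0.0946] 0.0506 z [0.0153 0.0169] 1653
```

View pics/w1.png

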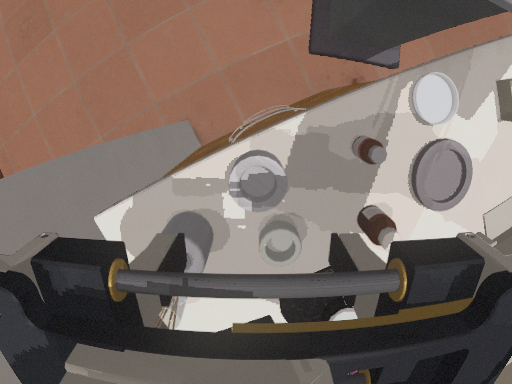

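The wrist view shows the pot (258,180), collar (280,244), small bottle (370,150), tall bottle (378,226) and stand (442,175). Its positions are within 2 mm of the fixed cameras. I'll lower onto the pot.

{"fn": "move_arm", "kwargs": {
  "commands": [
    [[4,-0.2,0.1,0],[4,0,0,0],[4,0,0,0],[3,0,0,0],[1.4,0,0,0],[1,0,0,0],[0,0,0,0]]
  ]
}}

```text
clock: 2.2
tool_pos: [0.471, -0.3436, 0.0164]
orientation: [66.0, 89.9, 160.8]
force: [-0.4, -0.4, 0.5]
opening: 0.0877
```

{"fn": "move_arm", "kwargs": {
  "commands": [
    [[0,0,0,0],[0,0,0,0],[0,0,0,0],[0,0,0,0],[0,0,0,0],[0,0,0,0]]
  ],
  "jaw": 5.6
}}

```text
clock: 2.8
tool_pos: [0.4728, -0.3431, 0.0185]
orientation: [-123.5, 89.9, -28.5]
force: [-0.9, 1.2, 5.9]
opening: 0.0641
```

Run:
```python
from h import *
go(.443,-.0925,.2,-60)
```

```text
tcp [ 0.4728 -0.3431  0.0185] tilt 0.08 jaw az 95.0 tool y [-1.   -0.09 -0.  ] q6 -68.2 f [-0.9  1.2  5.9] op 0.0641 t 2.8
spin rad -0.436 then shift cm [-18.17  -9.97  23.17]
```

{"fn": "move_arm", "kwargs": {
  "commands": [
    [[-1,0,0,0],[-4,0,0,0],[-5,0,0,0],[-2,0,0,0],[0,0,0,-0.109],[0,0,0,-0.109],[0,0,0,-0.109],[0,0,0,-0.109]]
  ]
}}

```text
clock: 3.6
tool_pos: [0.4719, -0.3426, 0.138]
orientation: [-45.1, 90.0, 75.1]
force: [-0.4, 0.1, -1.8]
opening: 0.0642
```

{"fn": "move_arm", "kwargs": {
  "commands": [
    [[0,-1.6,3.7,0],[0,-1.6,3.7,0],[0,-1.6,3.7,0],[0,-1.6,3.7,0],[0,-1.6,3.7,0],[0,-1.6,3.7,0],[0,0,0,0],[0,0,0,0]]
  ]
}}

```text
clock: 4.4
tool_pos: [0.4446, -0.1017, 0.1382]
orientation: [-105.0, 90.0, 15.1]
force: [0.1, 0.0, -0.9]
opening: 0.0643
```

Run:
```python
from h import *
o=get_obs();im,d=snapshot('wrist');save('w2',im);T=toolT(o)
go(.4437,-.0935,.026,None,o)
Q=cloud('wrist',d,T).reshape(-1,3)
for k,z0,z1,r in [('stand',.008,.03,.065),('pot',o['tool_pos'][2]+.015,o['tool_pos'][2]+.045,.04)]:
    c=(.4437,-.0935) if k=='stand' else o['tool_pos'][:2]
    B=Q[(np.hypot(Q[:,0]-c[0],Q[:,1]-c[1])<r)&(Q[:,2]>z0)&(Q[:,2]<z1)]
    cc,rr=cv2.minEnclosingCircle(B[:,:2].astype(np.float32));print(k,np.round(cc,4),round(rr,4),'z',np.percentile(B[:,2],[50,97]).round(4),len(B))
```

```text
tcp [ 0.4446 -0.1017  0.1382] tilt 0.05 jaw az 120.1 tool y [-0.86 -0.5  -0.  ] q6 -71.9 f [ 0.1  0.  -0.9] op 0.0643 t 4.4
spin rad 0.0 then shift cm [11.22 -0.33  0.75]
stand [ 0.4439 -0.0942] 0.0502 z [0.0155 0.0168] 2300
pot [ 0.4379 -0.1058] 0.0392 z [0.1631 0.1777] 6260
```

View pics/w2.png

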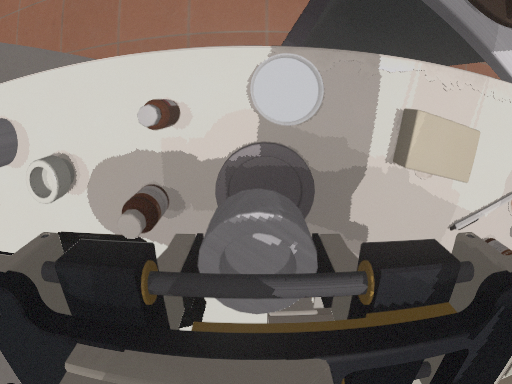

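The wrist view shows the pot held level at (258,250) just above the stand, whose ring is centred at (265,185). I'll shift 0.8 cm and lower.

{"fn": "move_arm", "kwargs": {
  "commands": [
    [[0,-0.3,0.7,0],[3,0,0,0],[3,0,0,0],[2.5,0,0,0],[1.5,0,0,0],[0.7,0,0,0],[0.3,0,0,0],[0,0,0,0]]
  ]
}}

```text
clock: 5.25
tool_pos: [0.4439, -0.0954, 0.0277]
orientation: [123.4, 90.0, -116.7]
force: [-0.3, -0.8, -1.2]
opening: 0.0641
```

Run:
```python
from h import *
go(.4437,-.0935,.0245)
```

```text
tcp [ 0.4439 -0.0954  0.0277] tilt 0.01 jaw az 119.9 tool y [-0.87 -0.5   0.  ] q6 -73.0 f [-0.3 -0.8 -1.2] op 0.0641 t 5.25
spin rad 0.0 then shift cm [ 0.32 -0.08  0.17]
```

{"fn": "move_arm", "kwargs": {
  "commands": [
    [[0.1,0,0.15,0],[0.15,0,0,0],[0.1,0,0,0],[0,0,0,0],[0,0,0,0]]
  ]
}}

```text
clock: 5.75
tool_pos: [0.4432, -0.0936, 0.0245]
orientation: [-109.9, 90.0, 10.1]
force: [-1.8, 1.5, 5.2]
opening: 0.064
```

{"fn": "move_arm", "kwargs": {
  "commands": [
    [[0,0,0,0],[0,0,0,0],[0,0,0,0],[0,0,0,0]]
  ],
  "jaw": 8.76
}}

```text
clock: 6.15
tool_pos: [0.4428, -0.0938, 0.024]
orientation: [72.4, 90.0, -167.6]
force: [1.4, 0.7, -0.2]
opening: 0.0865
```

{"fn": "move_arm", "kwargs": {
  "commands": [
    [[-2,0,0,0],[-4,0,0,0],[-5,0,0,0],[-4,0,0,0],[0,0,0,0],[0,0,0,0]]
  ]
}}

```text
clock: 6.75
tool_pos: [0.4433, -0.0936, 0.175]
orientation: [-100.7, 89.8, 19.2]
force: [0.4, 0.0, -1.0]
opening: 0.0875
```

```bash
cat >> h.py <<'E'
def circ(Q,c,r,z0,z1):
    Q=Q.reshape(-1,3);B=Q[(np.hypot(Q[:,0]-c[0],Q[:,1]-c[1])<r)&(Q[:,2]>z0)&(Q[:,2]<z1)]
    if len(B)<10: return print('few')
    cc,rr=cv2.minEnclosingCircle(B[:,:2].astype(np.float32));print(np.round(cc,4),round(rr,4),'z',np.percentile(B[:,2],[5,50,97]).round(4),len(B));return cc
E
python3 - <<'E'
from h import *
o=get_obs();im,d=snapshot('wrist');save('w3',im);T=toolT(o);Q=cloud('wrist',d,T)
go(.5445,-.3105,.17,-60,o)
circ(Q,(.4437,-.094),.045,.045,.058);circ(Q,(.4437,-.094),.065,.01,.022)
go(.5445,-.3105,.17,-75,o)
E
```

```text
tcp [ 0.4433 -0.0936  0.175 ] tilt 0.15 jaw az 119.9 tool y [-0.87 -0.5  -0.  ] q6 -73.2 f [ 0.4  0.  -1. ] op 0.0875 t 6.75
spin rad -0.001 then shift cm [  0.5    2.08 -23.85]
[ 0.4422 -0.0945] 0.0321 z [0.0478 0.0495 0.0508] 1925
[ 0.4443 -0.0942] 0.0503 z [0.014  0.0155 0.017 ] 2475
tcp [ 0.4433 -0.0936  0.175 ] tilt 0.15 jaw az 119.9 tool y [-0.87 -0.5  -0.  ] q6 -73.2 f [ 0.4  0.  -1. ] op 0.0875 t 6.75
spin rad 0.261 then shift cm [  0.5   -4.16 -23.57]
```

Pot seated: its rim is at z = 0.0495–0.050 and it is within about 2 mm of the stand's centre. Next I'll check which jaw direction is clear for the collar.

Run:
```python
from h import *
A=np.vstack([cloud('top',np.load('top0.npz')['d']).reshape(-1,3),cloud('scene',np.load('scene0.npz')['d']).reshape(-1,3)])
A=A[np.isfinite(A[:,2])]
c=np.array([.5443,-.311])
for ja in (-60,-50,-45,-40,-35,-30,-20):
    a=np.radians(ja);D=A[:,:2]-c;u=D@[np.cos(a),np.sin(a)];w=D@[-np.sin(a),np.cos(a)]
    m=(A[:,2]>.085)&(A[:,2]<.3);dx=np.maximum(abs(u[m])-.0965,0);dy=np.maximum(abs(w[m])-.039,0)
    f=(A[:,2]>.02)&(np.hypot(*D.T)>.032);fx=np.maximum(abs(u[f])-.07,0);fy=np.maximum(abs(w[f])-.01,0)
    print(ja,'body clear',np.hypot(dx,dy).min().round(3),'fingers',np.hypot(fx,fy).min().round(3))
go(.5443,-.311,.17,-40)
```

```text
-60 body clear 0.0 fingers 0.015
-50 body clear 0.011 fingers 0.024
-45 body clear 0.019 fingers 0.03
-40 body clear 0.019 fingers 0.028
-35 body clear 0.014 fingers 0.024
-30 body clear 0.008 fingers 0.02
-20 body clear 0.0 fingers 0.011
tcp [ 0.4425 -0.0937  0.1738] tilt 0.02 jaw az 119.9 tool y [-0.87 -0.5  -0.  ] q6 -73.2 f [-0.8  0.7 -0.8] op 0.0877 t 6.8
spin rad -0.35 then shift cm [  0.37  10.1  -21.77]
```

{"fn": "move_arm", "kwargs": {
  "commands": [
    [[0,0,0,-0.1],[0,0,0,-0.1],[0,0,0,-0.1],[0,1.8,-4.4,0],[0,1.8,-4.4,0],[0,1.8,-4.4,0],[0,1.8,-4.4,0],[0,1.8,-4.6,0]]
  ],
  "jaw": 7
}}

```text
clock: 7.6
tool_pos: [0.544, -0.3123, 0.1716]
orientation: [25.7, 89.8, 162.9]
force: [0.5, 0.9, 0.1]
opening: 0.0697
```

{"fn": "move_arm", "kwargs": {
  "commands": [
    [[0,0,0,0],[0,0,0,0]]
  ]
}}

```text
clock: 7.8
tool_pos: [0.5432, -0.3116, 0.1708]
orientation: [26.0, 89.7, 163.0]
force: [-0.6, 1.3, -0.1]
opening: 0.0703
```

Run:
```python
from h import *
o=get_obs();im,d=snapshot('wrist');save('w4',im);Q=cloud('wrist',d,toolT(o))
c=circ(Q,(.5443,-.311),.035,.038,.055)
go(*c,.024,None,o)
```

```text
[ 0.5447 -0.3119] 0.0251 z [0.0408 0.0454 0.0469] 1047
tcp [ 0.5432 -0.3116  0.1708] tilt 0.3 jaw az 137.0 tool y [-0.68 -0.73  0.  ] q6 -31.0 f [-0.6  1.3 -0.1] op 0.0703 t 7.8
spin rad 0.0 then shift cm [14.68 -0.11 -0.2 ]
```

View pics/w4.png

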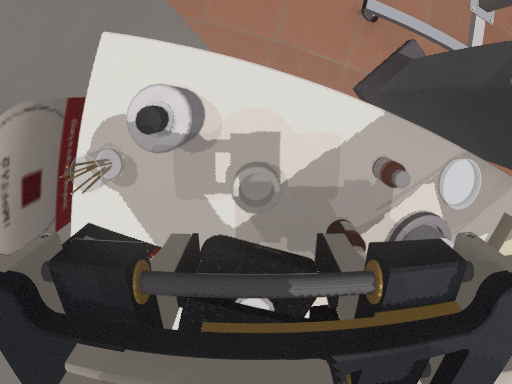

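The collar is at pixel (257,188) with free space either side of it along the jaw. I'll lower and grip.

{"fn": "move_arm", "kwargs": {
  "commands": [
    [[4,-0.1,-0.1,0],[4,0,0,0],[3.5,0,0,0],[2,0,0,0],[1.1,0,0,0],[0,0,0,0]]
  ]
}}

```text
clock: 8.45
tool_pos: [0.5448, -0.3095, 0.0268]
orientation: [27.6, 89.8, 164.8]
force: [0.5, -0.6, 1.1]
opening: 0.0699
```

{"fn": "move_arm", "kwargs": {
  "commands": [
    [[0,0,0,0],[0,0,0,0],[0,0,0,0],[0,0,0,0],[0,0,0,0]]
  ],
  "jaw": 4.2
}}

```text
clock: 8.95
tool_pos: [0.5464, -0.3108, 0.0293]
orientation: [-154.0, 89.9, -16.8]
force: [-0.8, 2.3, 6.5]
opening: 0.0484
```

{"fn": "move_arm", "kwargs": {
  "commands": [
    [[-1,0,0,0],[-4,0,0,0],[-5,0,0,0],[-4,0,0,0],[0,0,0,0],[0,0,0,0]]
  ]
}}

```text
clock: 9.55
tool_pos: [0.5462, -0.3107, 0.1697]
orientation: [-142.6, 89.8, -5.5]
force: [-1.2, -0.5, -1.2]
opening: 0.0485
```

Run:
```python
from h import *
go(.4428,-.0938,.165,-60)
```

```text
tcp [ 0.5462 -0.3107  0.1697] tilt 0.17 jaw az 137.1 tool y [-0.68 -0.73 -0.  ] q6 -31.0 f [-1.2 -0.5 -1.2] op 0.0485 t 9.55
spin rad 0.299 then shift cm [ 0.44 -1.89 23.96]
```

{"fn": "move_arm", "kwargs": {
  "commands": [
    [[0,0,0,0.1],[0,0,0,0.1],[0,0,0,0.1],[0,-0.3,4.5,0],[0,-0.3,4.5,0],[0,-0.3,4.5,0],[0,-0.3,4.5,0],[0,-0.3,4.5,0]]
  ]
}}

```text
clock: 10.35
tool_pos: [0.4444, -0.1072, 0.1666]
orientation: [63.9, 89.8, -176.2]
force: [0.8, 1.9, -0.8]
opening: 0.0485
```

{"fn": "move_arm", "kwargs": {
  "commands": [
    [[0,0,0,0],[0,0,0,0]]
  ]
}}

```text
clock: 10.55
tool_pos: [0.4457, -0.1074, 0.1675]
orientation: [61.2, 89.9, -178.7]
force: [1.1, -0.6, -0.5]
opening: 0.0482
```

Run:
```python
from h import *
o=get_obs();im,d=snapshot('wrist');save('w5',im);T=toolT(o);Q=cloud('wrist',d,T);np.savez('w5.npz',im=im,d=d,T=T)
go(.4428,-.0938,.165,None,o)
circ(Q,(.4428,-.0938),.04,.044,.056)
z=o['tool_pos'][2]
for a in range(-24,32,4):
  B=Q.reshape(-1,3);B=B[(np.hypot(*(B[:,:2]-o['tool_pos'][:2]).T)<.035)&(abs(B[:,2]-z-a/1000)<.002)]
  if len(B)>5:
    L=(B-o['tool_pos'])@T[:3,1:];print(a,len(B),'y',np.percentile(L[:,0],[1,99]).round(4),'z',np.percentile(L[:,1],[1,99]).round(4))
```

```text
tcp [ 0.4457 -0.1074  0.1675] tilt 0.06 jaw az 120.1 tool y [-0.87 -0.5   0.  ] q6 -71.1 f [ 1.1 -0.6 -0.5] op 0.0482 t 10.55
spin rad 0.0 then shift cm [ 0.25 -0.43  1.32]
[ 0.442  -0.0947] 0.0319 z [0.0475 0.0495 0.0509] 1386
-8 1572 y [-0.015   0.0263] z [-0.0176  0.016 ]
-4 358 y [-0.0158  0.0266] z [-0.0209  0.0199]
0 407 y [-0.0159  0.0265] z [-0.0273  0.026 ]
4 441 y [-0.0155  0.0265] z [-0.0316  0.0317]
8 453 y [-0.0131  0.0265] z [-0.0322  0.0322]
12 478 y [-0.0099  0.0265] z [-0.0325  0.0323]
16 2151 y [-0.0072  0.0258] z [-0.0295  0.0299]
20 242 y [-0.0044  0.0118] z [-0.0323  0.0325]
24 141 y [-0.0021  0.0119] z [-0.033   0.0327]
28 156 y [0.0012 0.0119] z [-0.0328  0.0328]
```

View pics/w5.png

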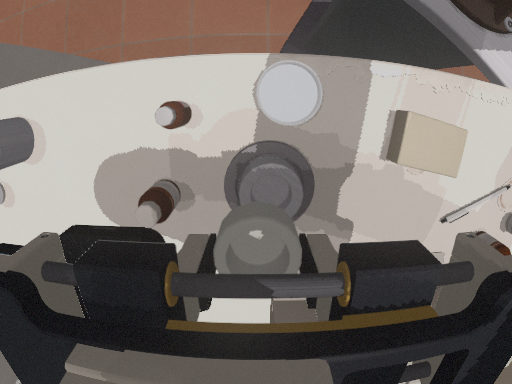

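The collar is held level at (257,240) and the pot is in the stand at (270,190). In this one image the pot is offset from the collar by -0.44 cm (tool y) and +1.29 cm (tool z).

{"fn": "move_arm", "kwargs": {
  "commands": [
    [[0,-0.4,1.3,0],[3,0,0,0],[3,0,0,0],[1.2,0,0,0],[0.5,0,0,0],[0,0,0,0],[0,0,0,0]]
  ]
}}

```text
clock: 11.3
tool_pos: [0.444, -0.0955, 0.0914]
orientation: [-151.3, 90.0, -31.4]
force: [-0.2, 0.4, -0.2]
opening: 0.0486
```

Run:
```python
from h import *
o=get_obs();im,d=snapshot('wrist');save('w6',im[60:384]);T=toolT(o);Q=cloud('wrist',d,T)
go(.4428,-.0938,.165,None,o)
q=Q.reshape(-1,3)@np.eye(3);L=(q-T[:3,3])@T[:3,:3]
def fit(m,R):
    P=L[m];from scipy.optimize import least_squares
    # outer near-side boundary points: max y per z-bin
    b=[];
    for z in np.arange(-R*.6,R*.6,.002):
        s=P[abs(P[:,2]-z)<.001]
        if len(s)>2:b.append([np.percentile(s[:,1],97),z])
    b=np.array(b);r=least_squares(lambda p:np.hypot(b[:,0]-p[0],b[:,1]-p[1])-R,[0,0],loss='soft_l1',f_scale=.0005);print(r.x.round(4),np.std(r.fun).round(4),len(b));return r.x
z=T[2,3];near=np.hypot(L[:,1],L[:,2])<.05
a=fit(near&(abs(q[:,2]-.0495)<.003),.032)
c=fit(near&(abs(q[:,2]-z-.017)<.003)&(abs(L[:,2])<.024),.025)
print('shift',((a-c)*100).round(2))
```

```text
tcp [ 0.444  -0.0955  0.0914] tilt 0.02 jaw az 119.9 tool y [-0.87 -0.5  -0.  ] q6 -73.0 f [-0.2  0.4 -0.2] op 0.0486 t 11.3
spin rad 0.0 then shift cm [-7.36  0.02  0.21]
[0.0004 0.0016] 0.0002 20
[ 0.0011 -0.0005] 0.0003 15
shift [-0.07  0.21]
```

View pics/w6.png

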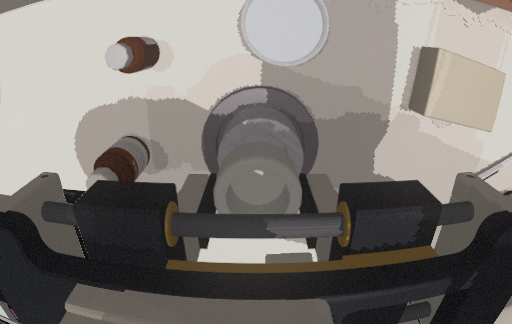

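The collar at (258,190 in the crop) sits just above the pot. The remaining shift is about -0.05 cm (y) and +0.2 cm (z). I'll lower slowly.

{"fn": "move_arm", "kwargs": {
  "commands": [
    [[0,-0.05,0.2,0],[0.6,0,0,0],[0.4,0,0,0],[0.2,0,0,0],[0.2,0,0,0],[0.2,0,0,0],[0,0,0,0]]
  ]
}}

```text
clock: 12.05
tool_pos: [0.4427, -0.093, 0.0748]
orientation: [69.5, 90.0, -170.5]
force: [-0.6, 0.5, -0.8]
opening: 0.0487
```

Run:
```python
from h import *
go(.4428,-.0938,.061)
```

```text
tcp [ 0.4427 -0.093   0.0748] tilt 0.03 jaw az 120.0 tool y [-0.87 -0.5   0.  ] q6 -73.3 f [-0.6  0.5 -0.8] op 0.0487 t 12.05
spin rad 0.0 then shift cm [ 1.38  0.03 -0.07]
```

{"fn": "move_arm", "kwargs": {
  "commands": [
    [[0.3,0,0,0],[0.3,0,0,0],[0.2,0,0,0],[0.2,0,0,0],[0.1,0,0,0],[0,0,0,0]]
  ]
}}

```text
clock: 12.65
tool_pos: [0.4428, -0.093, 0.0639]
orientation: [72.6, 90.0, -167.4]
force: [-0.6, -0.5, -0.1]
opening: 0.0485
```

Run:
```python
from h import *
go(.4428,-.0938,.061)
```

```text
tcp [ 0.4428 -0.093   0.0639] tilt 0.02 jaw az 120.0 tool y [-0.87 -0.5   0.  ] q6 -73.3 f [-0.6 -0.5 -0.1] op 0.0485 t 12.65
spin rad 0.0 then shift cm [ 0.29  0.04 -0.07]
```

{"fn": "move_arm", "kwargs": {
  "commands": [
    [[0.1,0,0,0],[0.1,0,0,0],[0.05,0,0,0],[0,0,0,0],[0,0,0,0]]
  ]
}}

```text
clock: 13.15
tool_pos: [0.4429, -0.093, 0.0616]
orientation: [-120.7, 90.0, -0.8]
force: [0.6, 0.7, -1.3]
opening: 0.0483
```

{"fn": "move_arm", "kwargs": {
  "commands": [
    [[0,0,0,0],[0,0,0,0],[0,0,0,0],[0,0,0,0]]
  ],
  "jaw": 6.5
}}

```text
clock: 13.55
tool_pos: [0.443, -0.093, 0.0616]
orientation: [-114.4, 90.0, 5.5]
force: [-0.4, -0.0, -0.3]
opening: 0.0644
```

{"fn": "move_arm", "kwargs": {
  "commands": [
    [[-2,0,0,0],[-4,0,0,0],[-4,0,0,0],[-2,0,0,0],[0,0,0,0],[0,0,0,0]]
  ]
}}

```text
clock: 14.15
tool_pos: [0.4429, -0.0929, 0.1817]
orientation: [-89.6, 89.9, 30.3]
force: [0.2, -0.4, 0.3]
opening: 0.0648
```

Run:
```python
from h import *
o=get_obs();im,d=snapshot('wrist');save('w7',im);T=toolT(o);Q=cloud('wrist',d,T)
circ(Q,(.4428,-.0938),.045,.071,.09);circ(Q,(.4428,-.0938),.045,.044,.055)
go(.424,-.2205,.18,-60,o)
P=cloud('top',snapshot('top')[1]);circ(P,(.4428,-.0938),.045,.071,.09)
```

```text
[ 0.4413 -0.0943] 0.0249 z [0.0736 0.0773 0.0787] 1190
[ 0.4422 -0.0946] 0.032 z [0.0482 0.0516 0.0546] 1493
tcp [ 0.4429 -0.0929  0.1817] tilt 0.06 jaw az 119.9 tool y [-0.87 -0.5  -0.  ] q6 -73.3 f [ 0.2 -0.4  0.3] op 0.0648 t 14.15
spin rad -0.001 then shift cm [  0.16   8.01 -10.11]
few
```

Collar seated: its top is at z = 0.0775, against 0.078 expected. Next is the small bottle.

{"fn": "move_arm", "kwargs": {
  "commands": [
    [[0,2.6,-3.4,0],[0,2.7,-3.4,0],[0,2.7,-3.3,0],[2,0,0,0],[0,0,0,0],[0,0,0,0]]
  ],
  "jaw": 5
}}

```text
clock: 14.85
tool_pos: [0.4233, -0.2204, 0.1607]
orientation: [57.3, 89.8, 177.3]
force: [0.9, 0.1, 0.7]
opening: 0.0499
```

Run:
```python
from h import *
o=get_obs();im,d=snapshot('wrist');save('w8',im);T=toolT(o);Q=cloud('wrist',d,T)
c=circ(Q,(.424,-.2205),.02,.05,.07)
circ(Q,(.424,-.2205),.025,.02,.045)
go(*c,.029,None,o)
```

```text
[ 0.424  -0.2202] 0.0095 z [0.0531 0.0572 0.0584] 333
[ 0.4236 -0.2199] 0.0141 z [0.024  0.0398 0.044 ] 384
tcp [ 0.4233 -0.2204  0.1607] tilt 0.16 jaw az 119.9 tool y [-0.87 -0.5   0.  ] q6 -56.3 f [0.9 0.1 0.7] op 0.0499 t 14.85
spin rad 0.0 then shift cm [13.17 -0.1  -0.04]
```

View pics/w8.png

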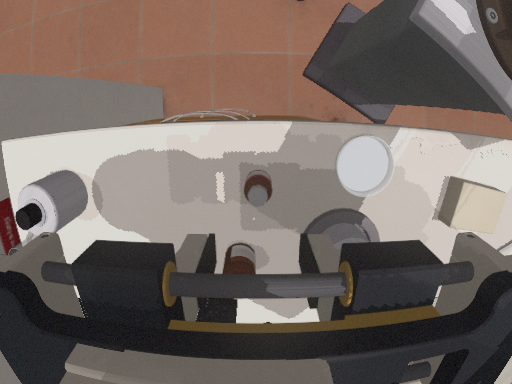

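The small bottle at (258,188) lies on the jaw's centre line, and the tall bottle at (240,262) is clear of the fingers. I'll lower and grip.

{"fn": "move_arm", "kwargs": {
  "commands": [
    [[4,-0.1,0,0],[4,0,0,0],[3,0,0,0],[1.5,0,0,0],[0.6,0,0,0],[0,0,0,0],[0,0,0,0]]
  ]
}}

```text
clock: 15.6
tool_pos: [0.426, -0.2197, 0.0316]
orientation: [-132.3, 89.9, -12.2]
force: [0.7, 0.5, 0.1]
opening: 0.0502
```

{"fn": "move_arm", "kwargs": {
  "commands": [
    [[0,0,0,0],[0,0,0,0],[0,0,0,0],[0,0,0,0],[0,0,0,0]]
  ],
  "jaw": 2.2
}}

```text
clock: 16.1
tool_pos: [0.4251, -0.22, 0.031]
orientation: [-132.4, 90.0, -12.5]
force: [-1.2, 0.1, 5.9]
opening: 0.0265
```

{"fn": "move_arm", "kwargs": {
  "commands": [
    [[-1,0,0,0],[-4,0,0,0],[-4,0,0,0],[-3.5,0,0,0],[0,-2,3,0],[0,-2,3,0],[0,0,0,0],[0,0,0,0]]
  ]
}}

```text
clock: 16.9
tool_pos: [0.4296, -0.1474, 0.1562]
orientation: [-117.5, 90.0, 2.6]
force: [0.1, 0.6, 0.4]
opening: 0.0264
```

Run:
```python
from h import *
o=get_obs();im,d=snapshot('wrist');save('w9',im);T=toolT(o);Q=cloud('wrist',d,T)
go(.442,-.0935,.15,None,o)
circ(Q,(.4425,-.0938),.035,.071,.09)
z=T[2,3];B=Q.reshape(-1,3)
circ(Q,T[:2,3],.02,z+.022,z+.034)
L=(B-T[:3,3])@T[:3,:3]
for a in range(-32,36,4):
  s=L[(abs(L[:,0]+a/1000)<.002)&(np.hypot(L[:,1],L[:,2])<.02)]
  if len(s)>5:print(a,len(s),np.percentile(s[:,1:],[2,98],axis=0).round(4).tolist())
```

```text
tcp [ 0.4296 -0.1474  0.1562] tilt 0.04 jaw az 120.1 tool y [-0.87 -0.5  -0.  ] q6 -66.0 f [0.1 0.6 0.4] op 0.0264 t 16.9
spin rad 0.0 then shift cm [ 0.62 -3.77  4.05]
[ 0.4329 -0.0966] 0.0229 z [0.0723 0.0771 0.0785] 558
[ 0.423  -0.1519] 0.0171 z [0.179  0.1825 0.1891] 909
-28 42 [[0.0051, -0.0111], [0.015, 0.0142]]
-24 76 [[0.0056, -0.0121], [0.0151, 0.0138]]
-20 89 [[0.0057, -0.0114], [0.0151, 0.0136]]
-16 84 [[0.0059, -0.0119], [0.0153, 0.0128]]
-12 102 [[0.0058, -0.0119], [0.0153, 0.0135]]
-8 109 [[0.0058, -0.0129], [0.0149, 0.0128]]
-4 112 [[0.0062, -0.0127], [0.0151, 0.0125]]
0 142 [[0.0035, -0.0161], [0.0151, 0.0149]]
4 187 [[-0.0075, -0.0168], [0.0151, 0.0155]]
8 448 [[-0.006, -0.0155], [0.0144, 0.015]]
12 570 [[-0.0041, -0.0156], [0.0129, 0.015]]
16 141 [[-0.0058, -0.0169], [0.0104, 0.0164]]
20 247 [[0.0022, -0.0185], [0.0104, 0.0181]]
24 374 [[-0.0013, -0.0166], [0.0103, 0.0151]]
28 454 [[-0.0006, -0.0159], [0.0101, 0.0148]]
32 81 [[0.0043, -0.0172], [0.0108, 0.0162]]
```

View pics/w9.png

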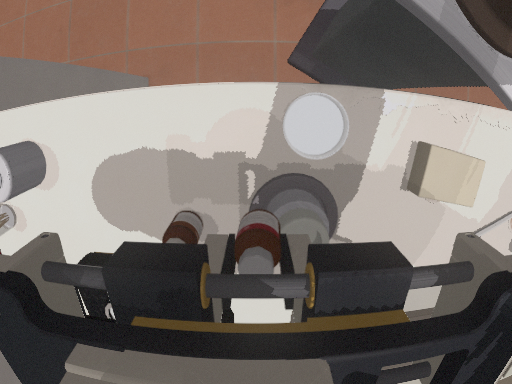

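The bottle is held upright at (258,240), with the tall bottle untouched at (183,230). I'll move over the collar and lower.

{"fn": "move_arm", "kwargs": {
  "commands": [
    [[0,-1.9,2.0,0],[0,-1.9,2.0,0],[1.5,-0.1,0,0],[1.5,0,0,0],[0.5,0,0,0],[0,0,0,0],[0,0,0,0]]
  ]
}}

```text
clock: 17.65
tool_pos: [0.4436, -0.0944, 0.121]
orientation: [164.4, 90.0, -75.7]
force: [-0.1, -0.4, -0.1]
opening: 0.0263
```

Run:
```python
from h import *
o=get_obs();im,d=snapshot('wrist');save('w10',im);T=toolT(o);Q=cloud('wrist',d,T)
go(.443,-.093,.086,None,o)
q=Q.reshape(-1,3);L=(q-T[:3,3])@T[:3,:3]
s=L[(abs(q[:,2]-.0755)<.0035)&(np.hypot(L[:,1],L[:,2])<.04)]
for z in np.arange(-.024,.025,.006):
    m=s[abs(s[:,2]-z)<.002]
    if len(m)>2:y=np.percentile(m[:,1],97);print(z.round(3),'centre y est',(y-np.sqrt(.025**2-z*z)).round(4),len(m))
print(np.percentile(s[:,2],[1,99]).round(4))
```

```text
tcp [ 0.4436 -0.0944  0.121 ] tilt 0.02 jaw az 119.9 tool y [-0.87 -0.5   0.  ] q6 -73.1 f [-0.1 -0.4 -0.1] op 0.0263 t 17.65
spin rad 0.0 then shift cm [ 3.49 -0.02  0.16]
-0.024 centre y est 0.0008 27
-0.018 centre y est -0.0005 197
-0.012 centre y est 0.0008 85
-0.006 centre y est 0.0009 74
-0.0 centre y est 0.0014 64
0.006 centre y est 0.0016 68
0.012 centre y est 0.0022 65
0.018 centre y est 0.0031 170
0.024 centre y est 0.006 103
[-0.0227  0.0248]
```

View pics/w10.png

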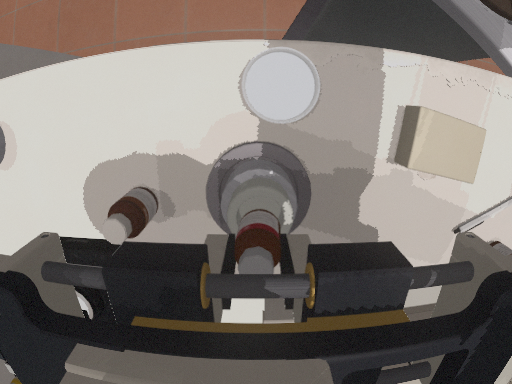

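The bottle at (258,240) is over the collar at (259,195). It needs a shift of +0.15 cm in tool z and none in y.

{"fn": "move_arm", "kwargs": {
  "commands": [
    [[0.8,0,0.15,0],[0.8,0,0,0],[0.6,0,0,0],[0.4,0,0,0],[0.3,0,0,0],[0.2,0,0,0],[0,0,0,0]]
  ]
}}

```text
clock: 18.4
tool_pos: [0.4425, -0.0926, 0.0893]
orientation: [71.5, 90.0, -168.5]
force: [-0.3, 0.2, 0.6]
opening: 0.0263
```

Run:
```python
from h import *
go(.443,-.093,.085)
```

```text
tcp [ 0.4425 -0.0926  0.0893] tilt 0.03 jaw az 120.0 tool y [-0.87 -0.5   0.  ] q6 -73.3 f [-0.3  0.2  0.6] op 0.0263 t 18.4
spin rad 0.0 then shift cm [ 0.43 -0.02 -0.06]
```

{"fn": "move_arm", "kwargs": {
  "commands": [
    [[0.15,0,0,0],[0.1,0,0,0],[0.1,0,0,0],[0,0,0,0],[0,0,0,0]]
  ]
}}

```text
clock: 18.9
tool_pos: [0.4427, -0.0926, 0.0861]
orientation: [-126.8, 90.0, -6.8]
force: [-0.2, -0.1, -0.4]
opening: 0.0261
```

{"fn": "move_arm", "kwargs": {
  "commands": [
    [[0,0,0,0],[0,0,0,0],[0,0,0,0],[0,0,0,0]]
  ],
  "jaw": 5
}}

```text
clock: 19.3
tool_pos: [0.4427, -0.0926, 0.0861]
orientation: [-109.1, 90.0, 10.8]
force: [-0.0, 0.0, 0.0]
opening: 0.0488
```

{"fn": "move_arm", "kwargs": {
  "commands": [
    [[-1,0,0,0],[-3,0,0,0],[-4,0,0,0],[-3,0,0,0],[0,0,0,0],[0,0,0,0]]
  ]
}}

```text
clock: 19.9
tool_pos: [0.4429, -0.0924, 0.1972]
orientation: [-102.6, 89.9, 17.4]
force: [0.7, 0.3, -0.6]
opening: 0.0501
```

Run:
```python
from h import *
o=get_obs();im,d=snapshot('wrist');save('w11',im);T=toolT(o);Q=cloud('wrist',d,T)
circ(Q,(.442,-.0935),.022,.1,.12);circ(Q,(.442,-.0935),.04,.071,.083)
go(.5575,-.4255,.2,-60,o)
```

```text
[ 0.4416 -0.0929] 0.0097 z [0.1047 0.1111 0.1125] 397
[ 0.4414 -0.0943] 0.0251 z [0.074  0.0773 0.0794] 1002
tcp [ 0.4429 -0.0924  0.1972] tilt 0.14 jaw az 119.9 tool y [-0.87 -0.5  -0.  ] q6 -73.3 f [ 0.7  0.3 -0.6] op 0.0501 t 19.9
spin rad -0.001 then shift cm [ -0.28   6.73 -34.57]
```

Bottle standing in the collar: cap top at z = 0.112, and 1.4 mm off the collar's centre. Now the cover.

{"fn": "move_arm", "kwargs": {
  "commands": [
    [[0,0.9,-4.7,0],[0,0.9,-4.7,0],[0,0.9,-4.7,0],[0,0.9,-4.7,0],[0,0.9,-4.7,0],[0,0.9,-4.7,0],[0,0.9,-4.7,0],[0,0.4,-1.5,0]]
  ]
}}

```text
clock: 20.75
tool_pos: [0.556, -0.4277, 0.1928]
orientation: [44.9, 89.8, 164.8]
force: [-0.9, 0.9, 0.2]
opening: 0.0499
```

{"fn": "move_arm", "kwargs": {
  "commands": [
    [[0,0,0,0],[0,0,0,0]]
  ]
}}

```text
clock: 20.95
tool_pos: [0.5554, -0.4239, 0.194]
orientation: [32.6, 89.8, 152.5]
force: [-0.7, -0.4, 0.3]
opening: 0.05
```

Run:
```python
from h import *
o=get_obs();im,d=snapshot('wrist');save('w12',im);T=toolT(o);Q=cloud('wrist',d,T)
c=circ(Q,(.5575,-.4255),.022,.08,.11);circ(Q,(.5575,-.4255),.045,.066,.078)
go(*c,.0765,None,o)
```

```text
[ 0.5579 -0.4268] 0.0121 z [0.0844 0.0954 0.0968] 581
[ 0.558  -0.4263] 0.0321 z [0.0696 0.0716 0.0734] 2475
tcp [ 0.5554 -0.4239  0.194 ] tilt 0.19 jaw az 119.9 tool y [-0.87 -0.5   0.  ] q6 -38.7 f [-0.7 -0.4  0.3] op 0.05 t 20.95
spin rad 0.0 then shift cm [11.75 -0.09 -0.4 ]
```

View pics/w12.png

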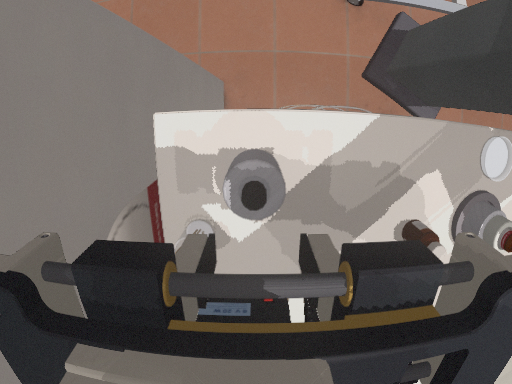

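The knob is at (254,194). It needs -0.1 cm (y) and -0.4 cm (z). I'll lower the fingertips to just above the cover's top.

{"fn": "move_arm", "kwargs": {
  "commands": [
    [[3,-0.1,-0.4,0],[4,0,0,0],[2.5,0,0,0],[1.2,0,0,0],[0.6,0,0,0],[0.3,0,0,0],[0,0,0,0],[0,0,0,0]]
  ]
}}

```text
clock: 21.8
tool_pos: [0.56, -0.4273, 0.0815]
orientation: [-147.2, 89.9, -27.2]
force: [1.1, -0.1, -0.1]
opening: 0.05
```

Run:
```python
from h import *
go(.5578,-.4262,.0765)
```

```text
tcp [ 0.56   -0.4273  0.0815] tilt 0.12 jaw az 120.0 tool y [-0.87 -0.5  -0.  ] q6 -38.5 f [ 1.1 -0.1 -0.1] op 0.05 t 21.8
spin rad 0.0 then shift cm [0.5  0.13 0.21]
```

{"fn": "move_arm", "kwargs": {
  "commands": [
    [[0.2,0.1,0.1,0],[0.2,0,0,0],[0,0,0,0]]
  ]
}}

```text
clock: 22.1
tool_pos: [0.5577, -0.4266, 0.076]
orientation: [20.0, 90.0, 139.9]
force: [-0.0, -0.2, -0.7]
opening: 0.05
```

{"fn": "move_arm", "kwargs": {
  "commands": [
    [[0,0,0,0],[0,0,0,0],[0,0,0,0],[0,0,0,0],[0,0,0,0],[0,0,0,0]]
  ],
  "jaw": 1.6
}}

```text
clock: 22.7
tool_pos: [0.5579, -0.4267, 0.076]
orientation: [19.9, 90.0, 139.9]
force: [-1.2, 0.1, -0.4]
opening: 0.0232
```

{"fn": "move_arm", "kwargs": {
  "commands": [
    [[-0.5,0,0,0],[-2,0,0,0],[-4,0,0,0],[-5,0,0,0],[-3.5,0,0,0],[0,0,0,0],[0,0,0,0]]
  ]
}}

```text
clock: 23.4
tool_pos: [0.5581, -0.4266, 0.2273]
orientation: [-131.5, 89.9, -11.6]
force: [-0.7, 0.4, -1.4]
opening: 0.0231
```

Run:
```python
from h import *
o=get_obs();im,d=snapshot('wrist');save('w13',im);T=toolT(o);Q=cloud('wrist',d,T)
go(.443,-.093,.22,None,o)
q=Q.reshape(-1,3);L=(q-T[:3,3])@T[:3,:3];n=np.hypot(L[:,1],L[:,2])<.045
for a in range(-70,30,5):
  s=L[n&(abs(L[:,0]+a/1000)<.0025)]
  if len(s)>5:print(a,len(s),np.percentile(s[:,1:],[2,98],axis=0).round(4).tolist())
```

```text
tcp [ 0.5581 -0.4266  0.2273] tilt 0.13 jaw az 119.9 tool y [-0.87 -0.5  -0.  ] q6 -38.5 f [-0.7  0.4 -1.4] op 0.0231 t 23.4
spin rad 0.0 then shift cm [ 0.69 -6.68 34.65]
-70 84 [[0.0151, -0.0277], [0.0313, 0.0248]]
-65 91 [[0.0166, -0.0261], [0.0312, 0.025]]
-60 100 [[0.0162, -0.0264], [0.0313, 0.0262]]
-55 106 [[0.0154, -0.0277], [0.0313, 0.0256]]
-50 111 [[0.0169, -0.0257], [0.0313, 0.0253]]
-45 113 [[0.0167, -0.0267], [0.0315, 0.0247]]
-40 141 [[0.0163, -0.027], [0.0313, 0.0257]]
-35 131 [[0.0153, -0.0278], [0.0313, 0.0245]]
-30 145 [[0.0166, -0.0266], [0.0314, 0.0255]]
-25 162 [[0.0157, -0.0276], [0.0315, 0.0247]]
-20 170 [[0.0166, -0.0269], [0.0314, 0.0249]]
-15 187 [[0.0161, -0.0267], [0.0314, 0.0251]]
-10 252 [[0.0117, -0.0295], [0.0313, 0.0265]]
-5 2879 [[0.0066, -0.0275], [0.0299, 0.0262]]
0 182 [[0.004, -0.015], [0.0168, 0.0137]]
5 339 [[0.0029, -0.027], [0.0118, 0.0251]]
10 398 [[0.0046, -0.0266], [0.012, 0.0256]]
15 454 [[-0.0045, -0.0261], [0.0118, 0.025]]
20 1360 [[-0.0048, -0.0213], [0.0116, 0.02]]
25 180 [[-0.0007, -0.0229], [0.0117, 0.0219]]
```

View pics/w13.png

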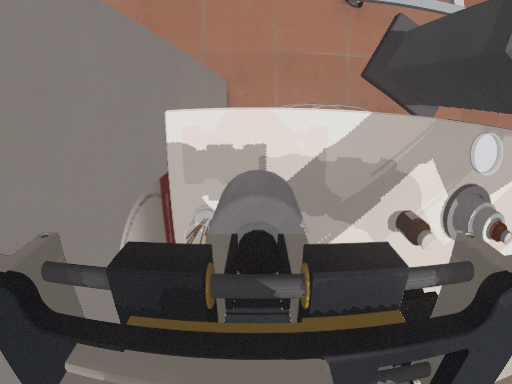

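The cover hangs straight at (258,220): its wall reads vertical and its centre is within 0.7 mm of the tool axis. I'll carry it over the pot.

{"fn": "move_arm", "kwargs": {
  "commands": [
    [[0,-0.8,4.2,0],[0,-0.8,4.3,0],[0,-0.8,4.4,0],[0,-0.8,4.4,0],[0,-0.8,4.4,0],[0,-0.8,4.4,0],[0,-0.8,4.3,0],[0,-0.8,4,0]]
  ]
}}

```text
clock: 24.25
tool_pos: [0.4397, -0.0954, 0.2247]
orientation: [64.0, 89.9, -176.1]
force: [1.1, 0.6, 0.3]
opening: 0.0235
```

{"fn": "move_arm", "kwargs": {
  "commands": [
    [[0,0,0,0],[0,0,0,0],[0,0,0,0]]
  ]
}}

```text
clock: 24.55
tool_pos: [0.4414, -0.0971, 0.2254]
orientation: [73.5, 89.9, -166.6]
force: [-0.2, -0.8, -1.7]
opening: 0.0234
```

Run:
```python
from h import *
o=get_obs();im,d=snapshot('wrist');save('w14',im);T=toolT(o);Q=cloud('wrist',d,T)
go(.4413,-.0937,.20,None,o)
circ(Q,(.4425,-.094),.065,.01,.022);circ(Q,(.4425,-.094),.036,.046,.053)
q=Q.reshape(-1,3);L=(q-T[:3,3])@T[:3,:3]
for z0,R in((.016,.05),(.05,.032),(.0775,.025)):
  s=L[(abs(q[:,2]-z0)<.003)&(np.hypot(L[:,1],L[:,2])<R+.015)]
  print(z0,[(z.round(3),(np.percentile(m[:,1],97)-np.sqrt(R*R-z*z)).round(4)) for z in np.linspace(-.8*R,.8*R,9) for m in [s[abs(s[:,2]-z)<.002]] if len(m)>3])
```

```text
tcp [ 0.4414 -0.0971  0.2254] tilt 0.08 jaw az 119.9 tool y [-0.87 -0.5   0.  ] q6 -72.8 f [-0.2 -0.8 -1.7] op 0.0234 t 24.55
spin rad 0.0 then shift cm [ 2.54 -0.16  0.3 ]
[ 0.4431 -0.0938] 0.0503 z [0.0136 0.0154 0.0173] 1347
[ 0.4412 -0.0952] 0.0318 z [0.0479 0.0495 0.051 ] 470
0.016 [(np.float64(-0.04), np.float64(-0.0064)), (np.float64(-0.03), np.float64(-0.0051)), (np.float64(-0.02), np.float64(-0.0059)), (np.float64(-0.01), np.float64(-0.0053)), (np.float64(0.0), np.float64(-0.0052)), (np.float64(0.01), np.float64(-0.005)), (np.float64(0.02), np.float64(-0.0047)), (np.float64(0.03), np.float64(-0.0036)), (np.float64(0.04), np.float64(-0.0053))]
0.05 [(np.float64(-0.026), np.float64(-0.0042)), (np.float64(-0.019), np.float64(-0.0045)), (np.float64(-0.013), np.float64(-0.0036)), (np.float64(-0.006), np.float64(-0.003)), (np.float64(0.0), np.float64(-0.0031)), (np.float64(0.006), np.float64(-0.0024)), (np.float64(0.013), np.float64(-0.0015)), (np.float64(0.019), np.float64(-0.0013)), (np.float64(0.026), np.float64(-0.0005))]
0.0775 [(np.float64(-0.015), np.float64(-0.0032)), (np.float64(-0.01), np.float64(-0.0035)), (np.float64(-0.005), np.float64(-0.003)), (np.float64(0.0), np.float64(-0.0025)), (np.float64(0.005), np.float64(-0.0018)), (np.float64(0.01), np.float64(-0.0014)), (np.float64(0.015), np.float64(-0.0007)), (np.float64(0.02), np.float64(0.0018))]
```

View pics/w14.png

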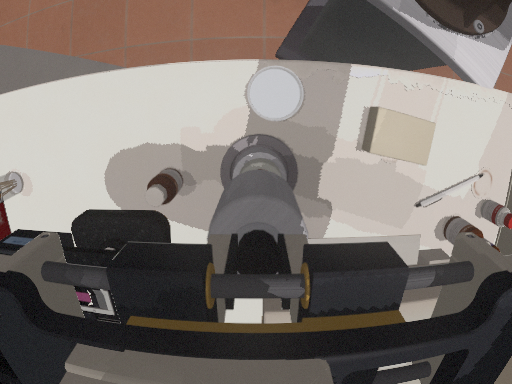

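The cover is over the assembly, with the collar's near side at (258,165). Both estimates agree on roughly -0.2 (y), +0.27 (z) cm. I'll shift, come closer and re-measure.

{"fn": "move_arm", "kwargs": {
  "commands": [
    [[0,-0.2,0.27,0],[1.5,0,0,0],[1,0,0,0],[0.4,0,0,0],[0,0,0,0],[0,0,0,0]]
  ]
}}

```text
clock: 25.2
tool_pos: [0.4422, -0.0935, 0.1973]
orientation: [170.0, 90.0, -70.1]
force: [0.2, 0.4, -0.6]
opening: 0.023
```

```bash
cat > m.py <<'E'
from h import *
from scipy.optimize import least_squares
o=get_obs();im,d=snapshot('wrist');T=toolT(o);Q=cloud('wrist',d,T)
go(.4413,-.0937,.126,None,o)
q=Q.reshape(-1,3);L=(q-T[:3,3])@T[:3,:3]
for n,z0,R in(('stand',.016,.05),('pot',.05,.032),('collar',.0775,.025),('cover',T[2,3]-.004,.032),('coverwall',T[2,3]-.03,.032)):
  s=L[(abs(q[:,2]-z0)<.003)&(np.hypot(L[:,1],L[:,2])<R+.015)]
  b=np.array([(np.percentile(m[:,1],97),z) for z in np.arange(-.7*R,.7*R,.002) for m in [s[abs(s[:,2]-z)<.001]] if len(m)>2 and np.percentile(m[:,1],97)>.3*R])
  if len(b)<6: print(n,'few');continue
  r=least_squares(lambda p:np.hypot(b[:,0]-p[0],b[:,1]-p[1])-R,[0,0],loss='soft_l1',f_scale=.0005);print(n,'y,z mm',(r.x*1000).round(1),'res',(np.std(r.fun)*1000).round(2),len(b))
E
python3 m.py
```

```text
tcp [ 0.4422 -0.0935  0.1973] tilt 0.01 jaw az 119.9 tool y [-0.87 -0.5   0.  ] q6 -73.2 f [ 0.2  0.4 -0.6] op 0.023 t 25.2
spin rad 0.0 then shift cm [7.13 0.08 0.03]
stand y,z mm [-2.5 -1.6] res 0.38 35
pot y,z mm [-0.1 -0.8] res 0.24 23
collar y,z mm [0.5 0.1] res 0.24 18
cover y,z mm [-1.5 -0.5] res 0.19 23
coverwall y,z mm [-0.4 -0.4] res 0.22 23
```

{"fn": "move_arm", "kwargs": {
  "commands": [
    [[0.5,0.06,0,0],[0.8,0,0,0],[0.8,0,0,0],[0.8,0,0,0],[0.6,0,0,0],[0.3,0,0,0],[0,0,0,0],[0,0,0,0]]
  ]
}}

```text
clock: 26.05
tool_pos: [0.4416, -0.0936, 0.1592]
orientation: [-154.9, 90.0, -34.9]
force: [0.1, 1.1, -1.4]
opening: 0.0232
```

```bash
python3 m.py
```

```text
tcp [ 0.4416 -0.0936  0.1592] tilt 0.01 jaw az 120.0 tool y [-0.87 -0.5  -0.  ] q6 -73.2 f [ 0.1  1.1 -1.4] op 0.0232 t 26.05
spin rad 0.0 then shift cm [3.32 0.03 0.01]
stand y,z mm [-2.3 -1.6] res 0.31 35
pot y,z mm [-0.7 -1. ] res 0.22 23
collar few
cover y,z mm [-1.5 -0.4] res 0.21 23
coverwall y,z mm [-0.4 -0.2] res 0.18 23
```

Cover and pot agree to within 0.8 mm, with no contact force. I'll carry on down.

{"fn": "move_arm", "kwargs": {
  "commands": [
    [[0.5,0,-0.03,0],[0.5,0,0,0],[0.5,0,0,0],[0.5,0,0,0],[0.5,0,0,0],[0.2,0,0,0],[0,0,0,0],[0,0,0,0]]
  ]
}}

```text
clock: 26.9
tool_pos: [0.4417, -0.0939, 0.1321]
orientation: [-152.3, 90.0, -32.3]
force: [-0.0, -0.9, -0.8]
opening: 0.0234
```

```bash
python3 m.py
```

```text
tcp [ 0.4417 -0.0939  0.1321] tilt 0.01 jaw az 120.0 tool y [-0.87 -0.5  -0.  ] q6 -73.2 f [-0.  -0.9 -0.8] op 0.0234 t 26.9
spin rad 0.0 then shift cm [0.61 0.02 0.04]
stand y,z mm [-2.5 -1.4] res 0.35 35
pot y,z mm [-0.6 -0.7] res 0.24 22
collar y,z mm [ 7.  -0.3] res 0.55 18
cover y,z mm [-1.5 -0.4] res 0.2 23
coverwall y,z mm [-0.4 -0.3] res 0.17 23
```

{"fn": "move_arm", "kwargs": {
  "commands": [
    [[0.2,0,0,0],[0.2,0,0,0],[0.1,0,0,0],[0.05,0,0,0],[0,0,0,0],[0,0,0,0]]
  ]
}}

```text
clock: 27.55
tool_pos: [0.4416, -0.0939, 0.1266]
orientation: [-145.4, 90.0, -25.4]
force: [0.3, 0.6, -0.9]
opening: 0.0235
```

```bash
python3 m.py
```

```text
tcp [ 0.4416 -0.0939  0.1266] tilt 0.0 jaw az 120.0 tool y [-0.87 -0.5  -0.  ] q6 -73.2 f [ 0.3  0.6 -0.9] op 0.0235 t 27.55
spin rad 0.0 then shift cm [0.06 0.01 0.03]
stand y,z mm [-2.6 -1.4] res 0.28 35
pot y,z mm [-0.5 -0.5] res 0.21 17
collar y,z mm [ 6.9 -0.4] res 0.6 18
cover y,z mm [-1.5 -0.6] res 0.16 23
coverwall y,z mm [-0.4 -0.3] res 0.22 23
```

Within about 1 mm of the rim. I'll release and back off.

{"fn": "move_arm", "kwargs": {
  "commands": [
    [[0.05,0,0,0],[0,0,0,0]]
  ]
}}

```text
clock: 27.8
tool_pos: [0.4415, -0.0939, 0.126]
orientation: [-16.0, 90.0, 104.0]
force: [-0.3, 0.4, -1.2]
opening: 0.0229
```

{"fn": "move_arm", "kwargs": {
  "commands": [
    [[0,0,0,0],[0,0,0,0],[0,0,0,0],[0,0,0,0]]
  ],
  "jaw": 5.5
}}

```text
clock: 28.2
tool_pos: [0.4417, -0.0939, 0.1261]
orientation: [-117.0, 90.0, 3.0]
force: [-0.8, 0.1, -0.4]
opening: 0.0498
```

{"fn": "move_arm", "kwargs": {
  "commands": [
    [[-1,0,0,0],[-3,0,0,0],[-4,0,0,0],[-3,0,0,0],[0,0,0,0],[0,0,0,0]]
  ]
}}

```text
clock: 28.8
tool_pos: [0.4418, -0.0938, 0.2372]
orientation: [-102.5, 89.9, 17.4]
force: [-0.8, 0.5, -0.3]
opening: 0.0552
```

Run:
```python
from h import *
o=get_obs();im,d=snapshot('wrist');save('w15',im);T=toolT(o);Q=cloud('wrist',d,T)
c=(.4418,-.0942);print('knob');circ(Q,c,.022,.138,.17);print('cover top');circ(Q,c,.045,.118,.126);print('pot/wall');circ(Q,c,.045,.04,.06);print('stand');circ(Q,c,.065,.01,.022)
go(0,0,0,None,o)
im,d=snapshot('scene');save('s15',im[120:320,200:400].repeat(3,0).repeat(3,1));S=cloud('scene',d)
print('scene knob');circ(S,c,.025,.138,.17);print('tall');circ(S,(.5137,-.189),.03,.066,.085)
```

```text
knob
[ 0.4416 -0.094 ] 0.012 z [0.1417 0.1454 0.1467] 564
cover top
[ 0.4418 -0.0937] 0.0319 z [0.1198 0.1216 0.1233] 2546
pot/wall
[ 0.4305 -0.1025] 0.0291 z [0.0411 0.0496 0.0593] 113
stand
[ 0.4436 -0.0943] 0.0501 z [0.0136 0.0155 0.0173] 1252
tcp [ 0.4418 -0.0938  0.2372] tilt 0.14 jaw az 119.9 tool y [-0.87 -0.5  -0.  ] q6 -73.2 f [-0.8  0.5 -0.3] op 0.0552 t 28.8
spin rad 0.0 then shift cm [23.62 33.66 30.19]
scene knob
[ 0.442  -0.0911] 0.0122 z [0.139  0.1445 0.1466] 115
tall
[ 0.5144 -0.1878] 0.0121 z [0.0674 0.0732 0.0752] 78
```

View pics/s15.png

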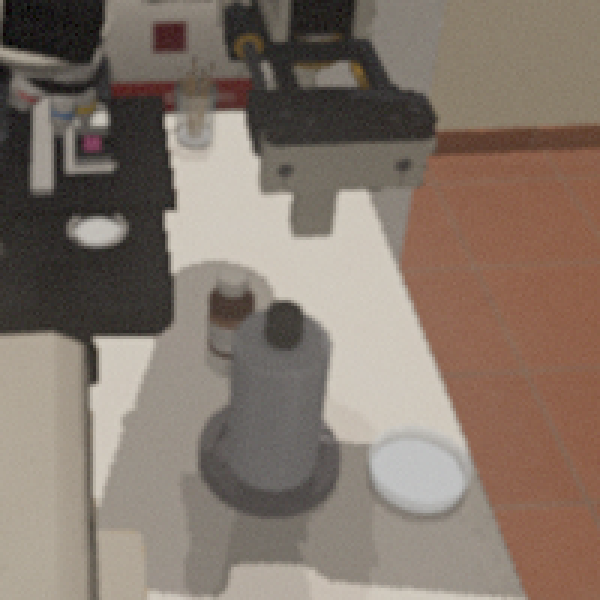

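The picture shows the cover upright on the pot in the stand, knob at (285,325), with the tall bottle standing behind it. The cover top is at z = 0.122 and the knob top at 0.146, both as expected, and the gripper is clear.

```bash
python3 -c "
from h import *
print(close_job())"
```

```text
the job is handed in; nothing more can be done
None
```

The bottle is packed: pot in the stand, collar in the pot, small bottle in the collar, and cover over it all on the pot's rim. I did the steps in that order and let go of each piece before fetching the next. The job is handed in, at about 29 s on the robot's clock; no verdict is reported.

**Last checks:**

| Piece | Height measured (m) | Height expected (m) | Offset from what it stands in or over |
|---|---|---|---|
| Pot | rim 0.0495 | 0.050 | about 2 mm from the stand's centre |
| Collar | top 0.0775 | 0.078 | about 1 mm from the pot's centre |
| Small bottle | top 0.112 | 0.112 | about 1.4 mm from the collar's centre |
| Cover | top 0.122, knob top 0.146 | 0.122, 0.146 | within about 1 mm of the pot |

- **Left alone:** the taller bottle stands within about 1 mm of its starting place.
- **Robot:** the gripper is open and clear above the cover.

**Checks that disagreed or failed:**
- The scene camera put the final knob about 3 mm in y from the wrist camera's reading. That fits the 2–3 mm offset it had throughout.
- One top-camera check of the collar gave no usable points; the arm was probably in the way.
- The last fits of the collar and pot with the cover on mixed in points from the cover, so I ignored them.

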